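# Crack a walnut in the hinged nutcracker

## Robot

A 6-joint arm with a two-finger parallel gripper is mounted at the origin on the work surface. World frame = base frame: x ahead of the robot, y to its left, z up, the work surface at z = 0. Lengths are in m, angles in rad, forces in N, time in s.
With the tool pointing down it reaches from about 0.3 to 0.95 m from the base axis. Payload 3.1 kg.
Tool frame: the origin (TCP) lies between the finger pads; the fingertips stand 19 mm ahead of it and the grasp point (between the pads) is the TCP (r.tcp_to_tips is the distance from the TCP to the fingertips, in m); z points along the fingers, y is the line along which they close (so a half turn about z gives the same grasp; the last joint's range is limited). The gripper opens to 85 mm and grips with 20 to 120 N. Pads are 22 mm wide; open, the fingers measure 114 mm over their backs; the gripper's body (76 mm by 85 mm) begins 54 mm behind the grasp point. The pads swing forward as they close: fully open they stand 13 mm farther back than shut.
Start: joints at [1.039, 0.308, 1.634, -0, 1.2, -0.07], TCP at [0.279, 0.56, 0.25] pointing down, gripper open.
Joint ranges: [-3.06, 3.06], [-0.79, 1.96], [0.05, 2.63], [-1.19, 4.34], [0.05, 2.64], [-2.94, 2.94]. Speed limits (rad/s): [2.79, 2.79, 3.14, 3.14, 3.14, 3.14].

## Interface

Orientations are given as a rotation vector (axis times angle).
In Python, from plant import r, vision gives the robot as it stands.
- The arm moves only by the tool step_arm, never from a script. Its argument "targets" is a list that holds one entry, the list of rows, each a list of 7 numbers: the finger opening in mm, from 0 to 85.4, then the shift along the tool's x, y, z in units of 60 mm (1.0 is 60 mm), then the turn, a rotation vector about the tool's x, y, z in rad. In form: [[[fingers, x, y, z, ax, ay, az], ...]]. A call has 1 to 5 rows; each row shifts and turns the commanded pose from where the row before left it, along the tool's axes as they then stand; what a row does not reach is not made up. A row lasts 1/8 s, in which the tool goes at most 62.5 mm and 10.7 degrees, less where a joint would pass 70% of its speed; a pose out of reach is approached as far as the arm can. A call is refused whole if a number of a shift passes 1 or a number of a turn 0.188, either way. A call with a gripper value outside its range is refused whole. The fingers move at their own pace and stop on an object; the grip force is fixed at half the most. Time passes only in rows, so rows that do not move let the fingers close. It gives the time, the measured TCP pose, the force, the opening and the grip force at its end, in the units of the state.
- r.observe(): the state, without advancing time (a new reading comes with each control period).
- vision.read_camera(name): name is "scene" or "top" or "wrist"; returns a dict with "color" (384x512x3 uint8, blue, green, red), "vertical_fov" (degrees; the focal length in pixels is half the picture's height over the tangent of half this angle, whatever the lens; pixels are square), "cx", "cy" (the principal point, pixels), "world_to_cam" (4x4, takes a point from world to camera coordinates). Camera axes: x right, y down, z forward; pixel columns grow to the right and rows downward; lengths in m; the calibration is good to about 2 mm. The wrist camera is an equidistant fisheye: a pixel r from the principal point sees the ray r / f radians off the axis. A picture is of the moment at which its call begins. There is no depth.
- r.job_done(): hands the job in; it is judged then, once.
The state is a dict: "clock": time; "qpos": joint angles; "joint_velocities": joint speeds; "joint_torque": joint torques, N m; "eef_pos": TCP position; "eef_rot": TCP orientation; "wrist_force": force on the tool from outside, world axes, zero at the start; "wrist_torque": the same for the moment, N m; "gripper_width": finger opening in m; "gripper_force": force on a finger pad.
Only numpy, scipy, OpenCV 4.12 (cv2) and the standard library are available. Lean on these libraries where they do the work, as an engineer would, in place of code of your own. Each camera call takes 0.05 s, during which the arm holds its last target. There are 200 camera calls.

## Task

Stand the walnut between the open jaws of the nutcracker with its two shell halves facing the jaws, let go of it, and squeeze the two red-tipped handles together until the shell gives; stop there, so that the kernel is not crushed. Then let the handles go and put the cracked nut into the white bowl. Crack it with the nutcracker, not with the fingers, and leave the mug, the jar and the beaker where they are.

Things in the scene. Friction and masses are not known exactly. Their poses are not given: they have to be found in the camera images.
- nut: Walnut, 38 mm tall, on its flat foot on the tray; origin: centre of the underside, z up. Brown shell halves on its +x and -x sides: the +x one reaches 15 mm from the centre, the -x one 9 to 16 mm (nuts differ in size: not known in advance). It cracks only when pressed along its x axis. A half turn about z makes no difference.
- nut_top (a point): Centre of the nut's top, on the pale seam ridge: 8 mm thick along the nut's x, 28 mm along its y, full height, flat ends. Grip it from above by the two ends of the ridge, fingers closing along the nut's y; 20 N there does no harm, whole or cracked.
- nut_crack (a joint): How far the +x shell half is pressed in, m: 0 whole. It hardly yields (under 1 mm) up to about 20 N from each jaw, then gives by itself to about 0.005 and stays there (cracked: above 0.003). It goes no further: the jaws then press on the kernel, which is crushed by more than about 12 N from each jaw.
- cracker: Steel nutcracker lying flat on a fixed wooden board, 205 x 120 mm, 14 mm thick. Origin: underside of the board, below the nut's place. x runs along the tool: upright hinge pin (top 40 mm above the counter) at x = +50 mm, handles to x = -70 mm. Jaws face each other along y. Jaws and arms lie 18.5 to 30.5 mm above the counter.
- seat (a point): Point on the board's top (14 mm above the counter) midway between the jaws, where the nut's foot goes (round dark mat, 40 mm across). Open gap of the jaws here 41 mm; their rubber faces are springy (about 1.3 mm each at 20 N). The nut stands with its x along the cracker's y, its top 20 mm clear above the jaws.
- handles (a point): Point midway between the two upright red posts at the handle ends, 65 mm from the seat along the cracker's -x, 34 mm above the counter. Squeeze both posts from outside along the cracker's y. They move 2.3 times as far as the jaws. Opening springs resist with 1 to 2 N a post; the shell gives at a peak of 9 to 13 N on each post.
- left_handle (a joint): Angle of the +y handle about the hinge, rad: 0 = open (sprung stop), grows as it closes, at most 0.26; jaws 27 mm apart and parallel when both read 0.14. The red post at its end is 9 mm in diameter, from 17 to 47 mm above the counter; the two posts measure 67 mm over their outsides when open.
- right_handle (a joint): The same for the -y handle. Closing past a nut's first touch, the force on a post rises by about 0.8 N per mm of closing between the posts; after the shell gives it falls to 3 to 5 N, then climbs at the same rate; about 8 N on a post then crushes the kernel, some 5 mm of closing after the give.
- tray: Flat dark brown tray 150 x 130 mm, fixed, floor 4 mm thick, rim 10 mm high; origin: centre of the underside. The nut starts on it.
- bowl: White ceramic bowl, rim 120 mm across, 45 mm high, wall 4 mm, loose, upright; origin: centre of the underside.
- bowl_in (a point): Centre of the bowl's inner floor.
- mug: Blue mug with handle, 76 mm across, 85 mm high; bystander beyond the cracker. Origin: centre of the underside.
- jar: Amber jar with white cap, 68 mm across, 100 mm high; bystander. Origin: centre of the underside.
- beaker: Green plastic beaker, 66 mm across, 90 mm high; bystander. Origin: centre of the underside.

How it is judged:
By the outcome, as a careful person would: the job done as asked, in the order asked, and still so for the second after the job is handed in, with the robot touching nothing.
It also fails if it takes over 72 s, if anything falls off the work surface, if the arm or the gripper's body presses on something with over 40 N, if the wrist force passes 120 N, or if a joint passes its speed limit or range.

## Working session

There is one attempt and no reset: what is moved stays moved. The work goes in short steps, Python scripts to look and compute and a tool call to move; the robot and the scene stay as the last step left them, time stands still between calls to the robot, and variables do not carry over. Pictures are saved under pics/ and viewed, at most 10 in all, crops included, and the job is handed in when it is done.

Besides the shell and the picture viewer there is one more tool, called after "Request:" as name([rows], argument=value, ...), one row to a line, values as JSON. step_arm: Moves the arm, as the interface text tells. Its arguments: {"type":"object","properties":{"targets":{"type":"array","items":{"type":"array","items":{"type":"array","items":{"type":"number"}}}}},"required":["targets"]}

```bash
mkdir -p pics; ls; python3 - <<'E'
from plant import r, vision
import cv2,numpy as np
for n in ["scene","top"]:
    d=vision.read_camera(n); cv2.imwrite(f"pics/{n}0.png",cv2.resize(d["color"],(800,600),interpolation=cv2.INTER_CUBIC))
    np.savez(f"{n}0.npz",**d); print(n,d["vertical_fov"],d["cx"],d["cy"],np.round(d["world_to_cam"],3).tolist())
o=r.observe(); print(o["clock"],o["eef_pos"],o["eef_rot"],o["gripper_width"],r.tcp_to_tips)
E
```

```text
pics
scene 42.130602334384115 253.4006747686345 194.79267740089955 [[0.618, 0.786, 0.012, -0.395], [0.453, -0.344, -0.822, -0.23], [-0.642, 0.514, -0.569, 1.579], [0.0, 0.0, 0.0, 1.0]]
top 56.81724839849946 251.4035196879874 192.16102843856288 [[-0.0, -1.0, -0.008, 0.026], [-0.986, 0.002, -0.165, 0.618], [0.165, 0.008, -0.986, 0.91], [0.0, 0.0, 0.0, 1.0]]
0.1 [0.27811697 0.55891596 0.24914436] [-0.7187602  -3.0575983   0.00315738] 0.0852577143706337 0.019
```

View pics/top0.png

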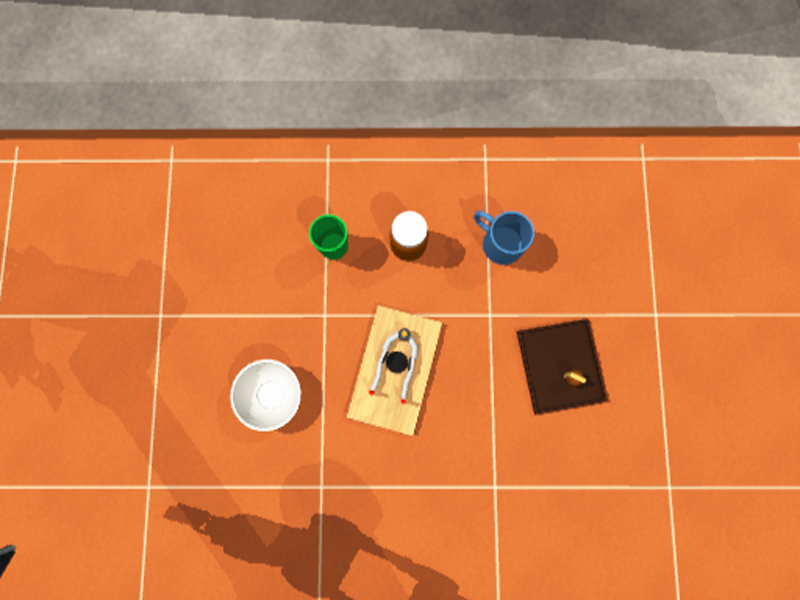

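View pics/scene0.png

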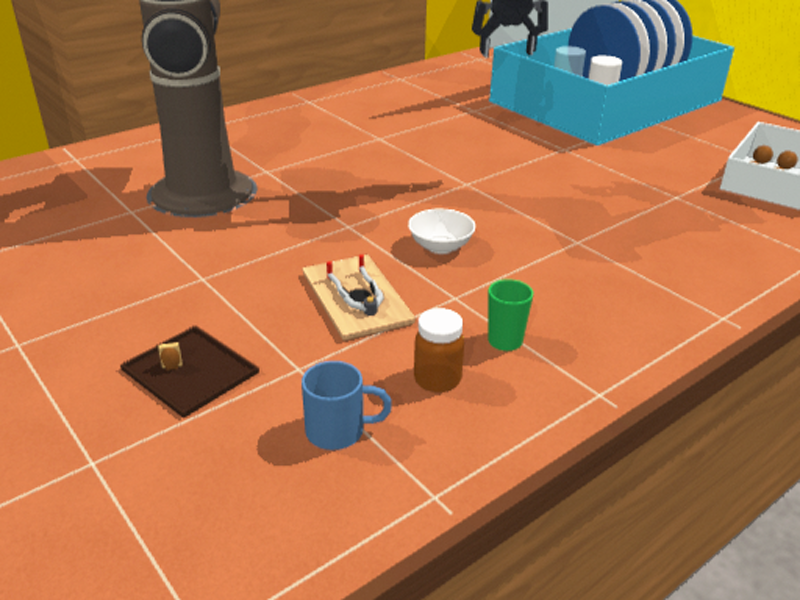

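The top picture shows the nut at about (575,377) of 800x600, the mat at (397,362), the hinge at (404,334), the posts at (372,392) and (403,401), and the bowl at (266,395). The scene picture shows the nut at (170,355), the posts at (330,267) and (361,260), and the hinge at (372,302). Next I'll enlarge the nut and cracker.

```bash
cat > h.py <<'E'
import numpy as np
from scipy.optimize import least_squares
def load(n): return dict(np.load(n))
def proj(d,p):
    h=d["color"].shape[0]; f=h/2/np.tan(np.radians(float(d["vertical_fov"]))/2)
    c=(d["world_to_cam"]@np.append(p,1))[:3]
    if d.get("fish",False):
        rr=np.hypot(c[0],c[1]); th=np.arctan2(rr,c[2]); return np.array([d["cx"],d["cy"]])+f*th*c[:2]/rr
    return np.array([d["cx"],d["cy"]])+f*c[:2]/c[2]
def tri(obs,z=None,g=(.5,0,.03)):
    "obs: [(d,(u,v))]; z fixes the height"
    P=(lambda x:x) if z is None else (lambda x:np.array([x[0],x[1],z]))
    s=least_squares(lambda x:np.concatenate([proj(d,P(x))-np.array(u) for d,u in obs]),np.array(g if z is None else g[:2],float))
    return P(s.x),np.sqrt(np.mean(s.fun**2))
def crop(d,x0,y0,w,h,k,out):
    import cv2; cv2.imwrite(out,cv2.resize(d["color"][y0:y0+h,x0:x0+w],None,fx=k,fy=k,interpolation=cv2.INTER_CUBIC))
E
python3 - <<'E'
from h import *; import cv2
t=load("top0.npz")["color"];s=load("scene0.npz")["color"]
R=lambda a,x,y,w,h,k:cv2.resize(a[y:y+h,x:x+w],None,fx=k,fy=k,interpolation=cv2.INTER_CUBIC)
A=R(t,215,190,80,90,5);B=R(t,325,200,70,70,5)   # 400x450, 350x350
C=R(s,190,155,80,65,5)
cv2.imwrite("pics/c1.png",np.hstack([A,np.vstack([B,np.zeros((100,350,3),np.uint8)])]))
D=R(s,75,205,95,65,4) # 380x260
cv2.imwrite("pics/c2.png",np.hstack([C,np.vstack([D,np.zeros((65,380,3),np.uint8)])]))
E
```

```text
(no output)
```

View pics/c1.png

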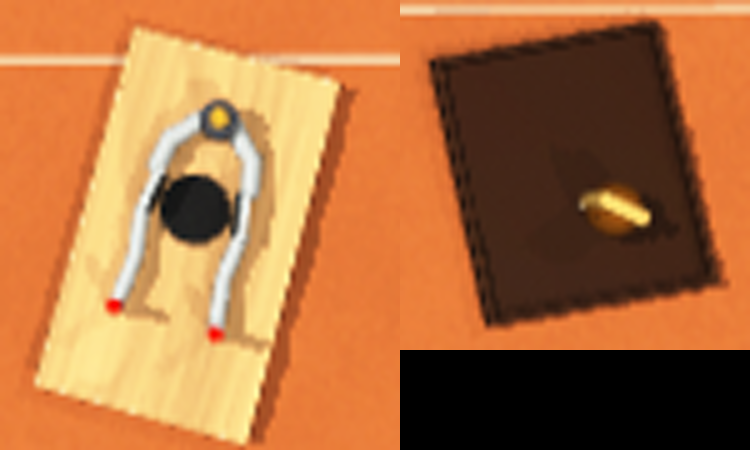

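View pics/c2.png

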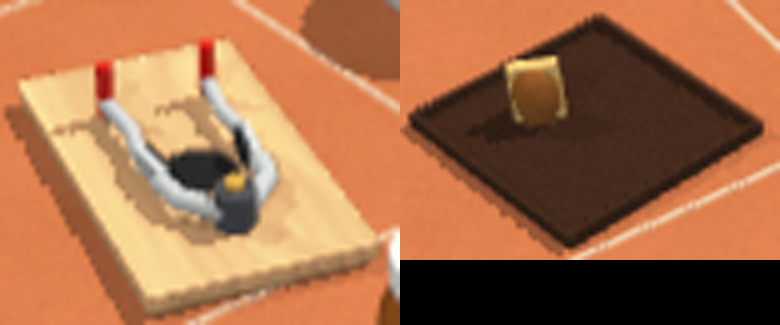

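The crops show:
- **Cracker, top view:** post tops at (115,305) and (217,334), pin top at (218,118), mat at (195,209).
- **Nut ridge, top view:** it runs from (598,195) to (650,220).
- **Cracker, scene view:** post tops at (104,65) and (207,43), pin top at (236,180), mat at (203,170).
- **Nut, scene view:** top centre at about (533,60).

```bash
cat > m1.py <<'E'
from h import *
t=load("top0.npz");s=load("scene0.npz")
a=lambda x,y:(215+x/5-.4,190+y/5-.4); b=lambda x,y:(325+(x-400)/5-.4,200+y/5-.4)
c=lambda x,y:(190+x/5-.4,155+y/5-.4); e=lambda x,y:(75+(x-400)/4-.4,205+y/4-.4)
L=dict(post1=(a(115,305),c(104,63)),post2=(a(217,334),c(207,41)),pin=(a(218,118),c(236,180)),mat=(a(195,209),c(203,170)),nut=(b(624,207),e(533,60)))
Z=dict(post1=.047,post2=.047,pin=.040,mat=.014,nut=.042)
for k,(u,v) in L.items():
    p,er=tri([(t,u),(s,v)]); print(k,np.round(p,4),"err",round(er,2),"top@z",np.round(tri([(t,u)],Z[k])[0][:2],4),"scene@z",np.round(tri([(s,v)],Z[k])[0][:2],4))
for u in [b(598,195),b(650,220)]: print("ridge",np.round(tri([(t,u)],.042)[0],4))
for u in [a(133,27),a(340,85),a(250,443),a(37,383)]: print("board",np.round(tri([(t,u)],.014)[0],4))
# bowl rim blob
import cv2
g=t["color"].astype(int); m=((g.min(2)>110)).astype(np.uint8); m[:, :140]=0;m[:,200:]=0;m[:225]=0;m[285:]=0
n,lab,st,ce=cv2.connectedComponentsWithStats(m); i=1+np.argmax(st[1:,4]); print(st[i],ce[i],np.round(tri([(t,(st[i][0]+st[i][2]/2-.5,st[i][1]+st[i][3]/2-.5))],.045)[0],4))
E
python3 m1.py
```

```text
post1 [0.4474 0.0397 0.0383] err 6.94 top@z [0.4618 0.0615] scene@z [0.4461 0.0108]
post2 [0.4622 0.0313 0.0589] err 7.56 top@z [0.4466 0.0075] scene@z [0.4602 0.0655]
pin [0.5625 0.0072 0.0393] err 0.21 top@z [0.5619 0.0065] scene@z [0.5637 0.0072]
mat [0.5152 0.0206 0.0142] err 0.43 top@z [0.5142 0.0191] scene@z [0.5157 0.022 ]
nut [ 0.4872 -0.2887  0.0433] err 0.19 top@z [ 0.4869 -0.2898] scene@z [ 0.4859 -0.2877]
ridge [ 0.4933 -0.2763  0.042 ]
ridge [ 0.48   -0.3032  0.042 ]
board [0.6162 0.0538 0.014 ]
board [ 0.5831 -0.062   0.014 ]
board [ 0.3881 -0.0105  0.014 ]
board [0.42   0.1053 0.014 ]
[ 147  230   46   46 1653] [169.36660617 252.52994555] [0.4569 0.2426 0.045 ]
```

```bash
cat > plan.py <<'E'
"plan.py x y z yawdeg(tool y, world) grip [maxstep_mm]: rows from the measured pose to the target, tool down"
import sys; from plant import r; import numpy as np
from scipy.spatial.transform import Rotation as Ro, Slerp
x,y,z,yaw,g=map(float,sys.argv[1:6]); ms=float(sys.argv[6]) if len(sys.argv)>6 else 58
o=r.observe(); p=np.array(o["eef_pos"]); R=Ro.from_rotvec(o["eef_rot"])
def down(a):
    Y=np.array([np.cos(a),np.sin(a),0]); Z=np.array([0,0,-1.]); return Ro.from_matrix(np.c_[np.cross(Y,Z),Y,Z])
cy=np.degrees(np.arctan2(*R.as_matrix()[[1,0],1])); print("t",round(o["clock"],2),"p",np.round(p,4),"yaw",round(cy,1),"w",round(o["gripper_width"]*1e3,1),"q",np.round(o["qpos"],2),"F",np.round(o["wrist_force"],1),"gf",round(o["gripper_force"],1))
# nearest equivalent yaw unless 'x' given
if len(sys.argv)<=7: yaw=cy+((yaw-cy+90)%180-90)
T=down(np.radians(yaw)); q=np.array([x,y,z]); ang=(R.inv()*T).magnitude()
n=max(1,int(np.ceil(max(np.linalg.norm(q-p)*1e3/ms,np.degrees(ang)/10))))
S=Slerp([0,1],Ro.concatenate([R,T])); pc,Rc=p,R
print("target yaw",round(yaw,1),"rows",n)
for i in range(1,n+1):
    Rn=S(i/n); pn=p+(q-p)*i/n
    d=Rc.inv().apply(pn-pc)/.06; a=(Rc.inv()*Rn).as_rotvec(); pc,Rc=pn,Rn
    print([g]+np.round(d,3).tolist()+np.round(a,3).tolist())
E
python3 plan.py .487 -.2885 .16 64 60
```

```text
t 0.1 p [0.2781 0.5589 0.2491] yaw 63.5 w 85.3 q [ 1.04  0.31  1.64  0.    1.2  -0.07] F [-0.1  0.2  0. ] gf 0.0
target yaw 64.0 rows 16
[60.0, -0.588, -0.693, 0.094, -0.0, -0.0, -0.0]
[60.0, -0.588, -0.693, 0.094, -0.0, -0.0, -0.0]
[60.0, -0.587, -0.694, 0.094, -0.0, -0.0, -0.0]
[60.0, -0.587, -0.694, 0.094, -0.0, -0.0, -0.0]
[60.0, -0.587, -0.694, 0.094, -0.0, -0.0, -0.0]
[60.0, -0.586, -0.695, 0.094, -0.0, -0.0, -0.0]
[60.0, -0.586, -0.695, 0.094, -0.0, -0.0, -0.0]
[60.0, -0.586, -0.695, 0.094, -0.0, -0.0, -0.0]
[60.0, -0.585, -0.696, 0.094, -0.0, -0.0, -0.0]
[60.0, -0.585, -0.696, 0.093, -0.0, -0.0, -0.0]
[60.0, -0.585, -0.696, 0.093, -0.0, -0.0, -0.0]
[60.0, -0.584, -0.696, 0.093, -0.0, -0.0, -0.0]
[60.0, -0.584, -0.697, 0.093, -0.0, -0.0, -0.0]
[60.0, -0.584, -0.697, 0.093, -0.0, -0.0, -0.0]
[60.0, -0.583, -0.697, 0.093, -0.0, -0.0, -0.0]
[60.0, -0.583, -0.698, 0.093, -0.0, -0.0, -0.0]
```

Request:
step_arm([
  [[60,-0.587,-0.694,0.094,0,0,0],[60,-0.587,-0.694,0.094,0,0,0],[60,-0.587,-0.694,0.094,0,0,0],[60,-0.587,-0.694,0.094,0,0,0],[60,-0.587,-0.694,0.094,0,0,0]],
])

```text
clock: 0.72
eef_pos: [0.3433, 0.2928, 0.2216]
eef_rot: [-0.718, -3.058, 0.001]
wrist_force: [0.9, 0.4, 0.5]
gripper_width: 0.06
gripper_force: 0.0
```

Request:
step_arm([
  [[60,-0.587,-0.694,0.094,0,0,0],[60,-0.587,-0.694,0.094,0,0,0],[60,-0.587,-0.694,0.094,0,0,0],[60,-0.587,-0.694,0.094,0,0,0],[60,-0.587,-0.694,0.094,0,0,0]],
])

```text
clock: 1.35
eef_pos: [0.4082, 0.0281, 0.1937]
eef_rot: [0.719, 3.058, 0.0]
wrist_force: [1.2, 0.2, -1.1]
gripper_width: 0.06
gripper_force: 0.0
```

Request:
step_arm([
  [[60,-0.587,-0.694,0.094,0,0,0],[60,-0.587,-0.694,0.094,0,0,0],[60,-0.587,-0.694,0.094,0,0,0],[60,-0.587,-0.694,0.094,0,0,0],[60,-0.587,-0.694,0.094,0,0,0]],
])

```text
clock: 1.98
eef_pos: [0.4731, -0.2367, 0.1651]
eef_rot: [-0.72, -3.058, -0.001]
wrist_force: [1.2, -0.1, 0.6]
gripper_width: 0.0597
gripper_force: 0.0
```

```bash
python3 plan.py .487 -.2885 .13 64 60
```

```text
t 1.98 p [ 0.4731 -0.2367  0.1651] yaw 63.5 w 59.7 q [-0.55  0.23  1.93  0.    0.99 -1.66] F [ 1.2 -0.1  0.6] gf 0.0
target yaw 64.0 rows 2
[60.0, -0.296, -0.335, 0.293, 0.0, -0.0, -0.004]
[60.0, -0.295, -0.336, 0.293, 0.0, -0.0, -0.004]
```

Request:
step_arm([
  [[60,-0.296,-0.335,0.293,0,0,0],[60,-0.296,-0.335,0.293,0,0,0],[60,0,0,0,0,0,0]],
])

```text
clock: 2.35
eef_pos: [0.486, -0.2876, 0.1286]
eef_rot: [-0.722, -3.054, -0.002]
wrist_force: [-0.3, 0.4, -0.6]
gripper_width: 0.06
gripper_force: 0.0
```

```bash
python3 - <<'E'
from plant import r,vision; from h import *; import cv2
d=vision.read_camera("wrist"); d["fish"]=True; np.savez("w1.npz",**d)
print(d["cx"],d["cy"],d["vertical_fov"],[np.round(proj(d,np.array(p)),1) for p in [(.487,-.2885,.042),(.4933,-.2763,.042),(.48,-.3032,.042)]])
u=proj(d,np.array((.487,-.2885,.042))).astype(int); print(u)
x=max(0,min(512-128,u[0]-64)); y=max(0,min(384-96,u[1]-48)); print("crop",x,y); crop(d,x,y,128,96,6,"pics/w1.png")
E
python3 plan.py .487 -.2885 .04 64 60 | head -1
```

```text
249.28849267141712 191.80375217095514 65.70646984690485 [array([247.6, 208.3]), array([265.6, 208.5]), array([226.2, 208.6])]
[247 208]
crop 183 160
t 2.4 p [ 0.4862 -0.2867  0.1294] yaw 63.5 w 60.0 q [-0.61  0.34  1.86  0.    0.94 -1.72] F [0.4 0.4 1. ] gf 0.0
```

View pics/w1.png

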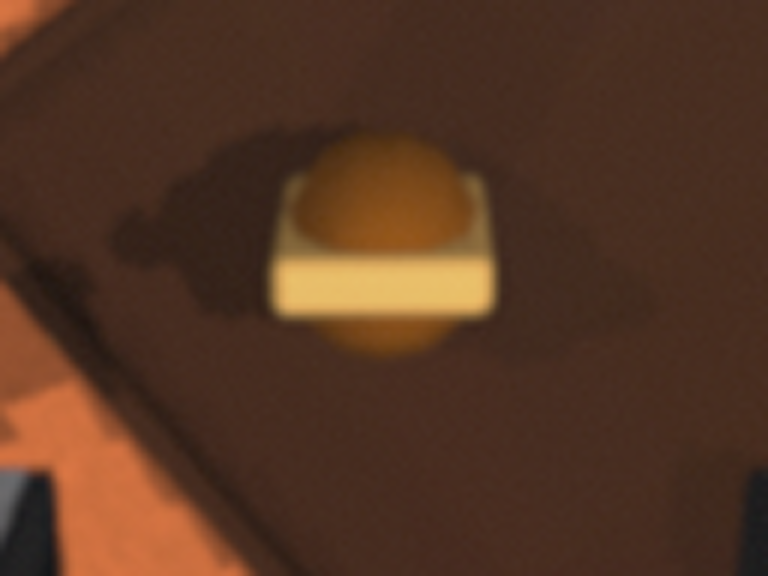

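The wrist crop shows the ridge top centred at (383,287), running from x=272 to 495. It is level in the picture, so the tool yaw matches the nut.

```bash
python3 - <<'E'
from h import *
w=load("w1.npz");w["fish"]=True;t=load("top0.npz");s=load("scene0.npz")
c=lambda x,y:(183+x/6-.42,160+y/6-.42)
for q in [(383,287),(272,287),(495,287)]: print(np.round(tri([(w,c(*q))],.042)[0],4))
print(tri([(w,c(383,287)),(t,(325+224/5-.4,200+207/5-.4)),(s,(75+133/4-.4,205+60/4-.4))]))
E
python3 plan.py .487 -.289 .04 63.5 60
```

```text
[ 0.486 -0.289  0.042]
[ 0.4797 -0.3016  0.042 ]
[ 0.4923 -0.2763  0.042 ]
(array([ 0.48598699, -0.28886936,  0.04226641]), np.float64(0.2821685183454245))
t 2.4 p [ 0.4862 -0.2867  0.1294] yaw 63.5 w 60.0 q [-0.61  0.34  1.86  0.    0.94 -1.72] F [0.4 0.4 1. ] gf 0.0
target yaw 63.5 rows 2
[60.0, -0.017, -0.015, 0.745, 0.0, -0.001, -0.0]
[60.0, -0.016, -0.014, 0.745, 0.0, -0.001, -0.0]
```

Request:
step_arm([
  [[60,-0.011,-0.026,0.5,0,0,0],[60,0,0,0.5,0,0,0],[60,0,0,0.48,0,0,0],[20,0,0,0,0,0,0],[20,0,0,0,0,0,0]],
])

```text
clock: 3.02
eef_pos: [0.4877, -0.2883, 0.0431]
eef_rot: [0.718, 3.057, -0.001]
wrist_force: [0.3, -0.1, 0.5]
gripper_width: 0.0263
gripper_force: 58.9
```

Request:
step_arm([
  [[20,0,0,0,0,0,0],[20,0,0,0,0,0,0],[20,0,0,0,0,0,0]],
])

```text
clock: 3.4
eef_pos: [0.4878, -0.289, 0.0429]
eef_rot: [0.719, 3.056, -0.001]
wrist_force: [-0.5, 1.0, 4.0]
gripper_width: 0.0264
gripper_force: 59.4
```

Request:
step_arm([
  [[26,0,0,0,0,0,0],[26,0,0,0,0,0,0]],
])

```text
clock: 3.65
eef_pos: [0.4878, -0.2891, 0.0429]
eef_rot: [0.719, 3.056, -0.001]
wrist_force: [-0.2, 0.8, 6.0]
gripper_width: 0.026
gripper_force: 57.8
```

Request:
step_arm([
  [[27,0,0,0,0,0,0],[27,0,0,0,0,0,0]],
])

```text
clock: 3.9
eef_pos: [0.4877, -0.2891, 0.0427]
eef_rot: [0.719, 3.056, -0.001]
wrist_force: [-0.6, 0.8, 5.3]
gripper_width: 0.0273
gripper_force: 29.3
```

Request:
step_arm([
  [[27.3,0,0,0,0,0,0],[27.3,0,0,-0.5,0,0,0],[27.3,0,0,-0.5,0,0,0],[27.3,0,0,-0.5,0,0,0]],
])

```text
clock: 4.4
eef_pos: [0.4864, -0.2883, 0.132]
eef_rot: [-0.719, -3.057, -0.0]
wrist_force: [0.1, -0.2, -0.7]
gripper_width: 0.0272
gripper_force: 20.1
```

```bash
python3 plan.py .5154 .020 .13 -15 27.3
```

```text
t 4.4 p [ 0.4864 -0.2883  0.132 ] yaw 63.5 w 27.2 q [-0.61  0.34  1.86 -0.    0.94 -1.72] F [ 0.1 -0.2 -0.7] gf 20.1
target yaw -15.0 rows 8
[27.3, 0.232, 0.602, 0.004, -0.0, -0.0, 0.171]
[27.3, 0.331, 0.554, 0.004, -0.0, -0.0, 0.171]
[27.3, 0.421, 0.489, 0.004, -0.0, -0.0, 0.171]
[27.3, 0.498, 0.41, 0.004, -0.0, -0.0, 0.171]
[27.3, 0.561, 0.319, 0.004, -0.0, -0.0, 0.171]
[27.3, 0.607, 0.219, 0.004, -0.0, -0.0, 0.171]
[27.3, 0.635, 0.112, 0.004, -0.0, -0.0, 0.171]
[27.3, 0.645, 0.002, 0.004, -0.0, -0.0, 0.171]
```

Request:
step_arm([
  [[27.3,0.232,0.602,0,0,0,0.171],[27.3,0.331,0.554,0,0,0,0.171],[27.3,0.421,0.489,0,0,0,0.171],[27.3,0.498,0.41,0,0,0,0.171]],
])

```text
clock: 4.9
eef_pos: [0.501, -0.1332, 0.1313]
eef_rot: [-1.711, -2.634, 0.0]
wrist_force: [0.6, 0.0, -0.4]
gripper_width: 0.0277
gripper_force: 20.1
```

Request:
step_arm([
  [[27.3,0.561,0.319,0,0,0,0.171],[27.3,0.607,0.219,0,0,0,0.171],[27.3,0.635,0.112,0,0,0,0.171],[27.3,0.645,0.002,0,0,0,0.171],[27.3,0,0,0,0,0,0]],
])

```text
clock: 5.52
eef_pos: [0.5152, 0.0219, 0.1313]
eef_rot: [-2.486, -1.92, 0.001]
wrist_force: [-0.1, -1.0, -0.4]
gripper_width: 0.0271
gripper_force: 20.1
```

```bash
python3 plan.py .5154 .020 .09 -15 27.3; python3 - <<'E'
from plant import r,vision; from h import *; import cv2
d=vision.read_camera("wrist"); d["fish"]=True; np.savez("w2.npz",**d)
o=r.observe(); p=np.array(o["eef_pos"])
print([np.round(proj(d,np.array(q)),1) for q in [p,(.5154,.02,.014),(.563,.0065,.04),(.461,.0635,.047),(.4463,.0092,.047)]])
cv2.imwrite("pics/w2.png",cv2.resize(d["color"],(800,600),interpolation=cv2.INTER_CUBIC))
E
```

```text
t 5.53 p [0.5152 0.0219 0.1313] yaw -14.6 w 27.1 q [-0.04  0.25  1.98  0.    0.91  0.21] F [-0.1 -1.  -0.4] gf 20.1
target yaw -15.0 rows 1
[27.3, -0.029, 0.012, 0.688, -0.001, -0.0, 0.007]
[array([251.3, 270.3]), array([251.1, 195.6]), array([313.9, 207.3]), array([165.8, 173.4]), array([171.7, 241.2])]
```

View pics/w2.png

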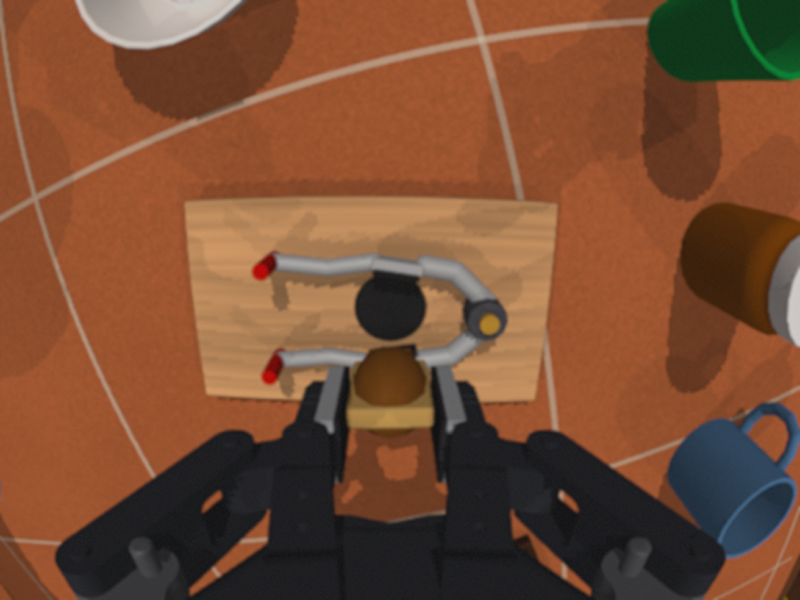

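The wrist picture (800x600) shows the mat at (390,307), the pin top at (489,323), post tops at (262,271) and (270,376), and the held nut's top centre at about (390,415).

```bash
python3 - <<'E'
from h import *
t=load("top0.npz");s=load("scene0.npz");w=load("w2.npz");w["fish"]=True
a=lambda x,y:np.array((215+x/5-.4,190+y/5-.4)); c=lambda x,y:np.array((190+x/5-.4,155+y/5-.4)); e=lambda x,y:np.array((x/1.5625-.2,y/1.5625-.2))
M=[(.05,0,.04),(-.065,.029,.047),(-.065,-.029,.047),(0,0,.014)]
obs={"t":(t,[a(218,118),a(115,305),a(217,334),a(195,209)]),"s":(s,[c(236,180),c(207,41),c(104,63),c(203,170)]),"w":(w,[e(489,323),e(262,271),e(270,376),e(390,307)])}
def W(x,m): C,S=np.cos(x[2]),np.sin(x[2]); return np.array([x[0]+C*m[0]-S*m[1],x[1]+S*m[0]+C*m[1],m[2]])
for ks in ["t","s","w","tsw"]:
    f=lambda x:np.concatenate([proj(obs[k][0],W(x,m))-u for k in ks for m,u in zip(M,obs[k][1])])
    q=least_squares(f,[.515,.02,-.26]); print(ks,np.round(q.x[:2],4),np.degrees(q.x[2]).round(2),np.abs(q.fun).max().round(2))
for q in [(390,415),(347,415),(433,415)]: print("nut top",np.round(tri([(w,e(*q))],.1306)[0],4))
d=w; 
crop(d,200,205,100,80,8,"pics/w2c.png")
E
```

```text
t [0.5156 0.0186] -14.73 0.73
s [0.5156 0.0211] -15.43 0.38
w [0.5157 0.0195] -15.26 2.62
tsw [0.5157 0.0196] -15.22 2.61
nut top [0.5149 0.0232 0.1306]
nut top [0.5017 0.0265 0.1306]
nut top [0.528  0.0197 0.1306]
```

View pics/w2c.png

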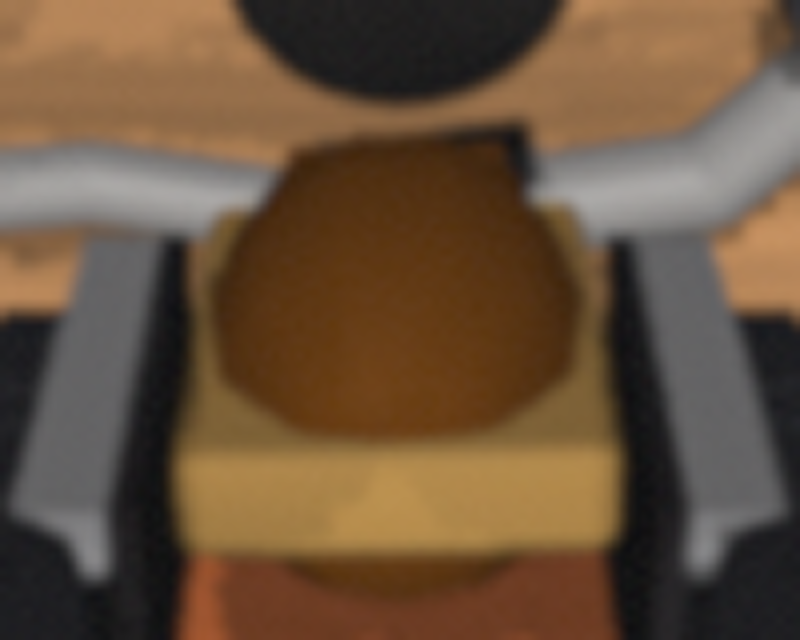

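Request:
step_arm([
  [[27.3,-0.039,0.026,0.3,0,0,0.009],[27.3,0,0,0.4,0,0,0],[27.3,0,0,0.4,0,0,0],[27.3,0,0,0.15,0,0,0],[27.3,0,0,0,0,0,0]],
])

```text
clock: 6.2
eef_pos: [0.5155, 0.0163, 0.0555]
eef_rot: [-2.498, -1.902, 0.003]
wrist_force: [0.4, -0.2, 0.4]
gripper_width: 0.0275
gripper_force: 20.1
```

```bash
python3 plan.py .5157 .0196 .0527 -15.1 27.3; python3 - <<'E'
from plant import r,vision; from h import *; import cv2
d=vision.read_camera("wrist"); d["fish"]=True; np.savez("w3.npz",**d)
s=vision.read_camera("scene")["color"][150:225,185:275]
cv2.imwrite("pics/w3.png",np.hstack([cv2.resize(d["color"][150:300,165:335],(510,450),interpolation=cv2.INTER_CUBIC),cv2.resize(s,(290,450),interpolation=cv2.INTER_CUBIC)[:, :290]]))
E
```

```text
t 6.2 p [0.5155 0.0163 0.0555] yaw -15.4 w 27.5 q [-0.05  0.38  2.   -0.    0.76  0.22] F [ 0.4 -0.2  0.4] gf 20.1
target yaw -15.1 rows 1
[27.3, 0.053, -0.012, 0.047, -0.002, 0.001, -0.006]
```

View pics/w3.png

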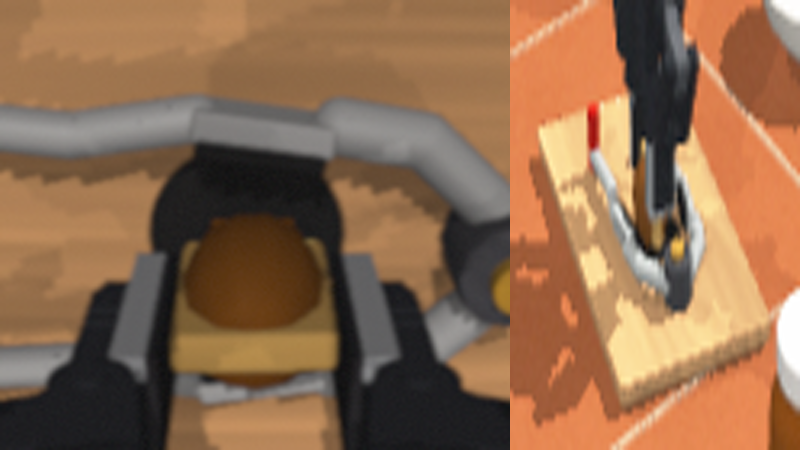

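The nut hangs over the mat between the jaws, a little towards the near (-y) jaw: ridge top at (255,357), +y jaw block at (263,135), -y jaw at (265,390). I'll check the offset numerically.

```bash
python3 - <<'E'
from h import *
from plant import r
w=load("w3.npz");w["fish"]=True
c=lambda x,y:(165+x/3-.33,150+y/3-.33)
z=r.observe()["eef_pos"][2]; print(r.observe()["eef_pos"])
n,_=tri([(w,c(255,356))],.0555-.0007); print("nut",n)
C,S=np.cos(np.radians(-15.1)),np.sin(np.radians(-15.1)); yv=np.array([-S,C])
for nm,q in [("+jaw block inner top edge",(263,148)),("+jaw block outer top",(263,112)),("-jaw visible edge",(265,380)),("-jaw outer",(265,400))]:
    p,_=tri([(w,c(*q))],.0305); print(nm,p,"dy",(p[:2]-n[:2])@yv)
print("pin",tri([(w,c(503,288))],.04)[0])
E
```

```text
[0.51702788 0.01666628 0.05705232]
nut [0.51484947 0.01600324 0.0548    ]
+jaw block inner top edge [0.52356141 0.04251839 0.0305    ] dy 0.02786914739721222
+jaw block outer top [0.52531301 0.04896465 0.0305    ] dy 0.034549135597429725
-jaw visible edge [ 0.51108129 -0.00511837  0.0305    ] dy -0.021373966791124667
-jaw outer [ 0.50979006 -0.00992457  0.0305    ] dy -0.02635059318261326
pin [0.55946777 0.00795806 0.04      ]
```

Request:
step_arm([
  [[27.3,0.062,0.007,0,0,0,0],[27.3,0,0,0.03,0,0,0],[27.3,0,0,0.015,0,0,0],[27.3,0,0,0,0,0,0]],
])

```text
clock: 6.8
eef_pos: [0.5178, 0.0207, 0.054]
eef_rot: [-2.498, -1.905, 0.0]
wrist_force: [0.1, 0.0, -1.0]
gripper_width: 0.0272
gripper_force: 20.1
```

Request:
step_arm([
  [[27.3,0,0,0.015,0,0,0],[27.3,0,0,0,0,0,0]],
])

```text
clock: 7.05
eef_pos: [0.5178, 0.0206, 0.053]
eef_rot: [-2.498, -1.905, 0.0]
wrist_force: [1.0, -0.4, -0.8]
gripper_width: 0.0273
gripper_force: 20.1
```

Request:
step_arm([
  [[27.3,0,0,0.015,0,0,0],[27.3,0,0,0,0,0,0]],
])

```text
clock: 7.3
eef_pos: [0.518, 0.0207, 0.0527]
eef_rot: [-2.498, -1.905, 0.0]
wrist_force: [-2.1, 0.1, 4.9]
gripper_width: 0.0273
gripper_force: 20.5
```

Request:
step_arm([
  [[27.3,0,0,0.012,0,0,0],[27.3,0,0,0,0,0,0]],
])

```text
clock: 7.55
eef_pos: [0.518, 0.0207, 0.0527]
eef_rot: [-2.498, -1.905, 0.0]
wrist_force: [-4.1, 1.1, 9.6]
gripper_width: 0.0273
gripper_force: 21.0
```

Request:
step_arm([
  [[27.3,0,0,-0.018,0,0,0],[29,0,0,0,0,0,0],[31,0,0,0,0,0,0],[38,0,0,0,0,0,0],[38,0,0,0,0,0,0]],
])

```text
clock: 8.18
eef_pos: [0.5178, 0.0206, 0.0524]
eef_rot: [-2.498, -1.905, 0.0]
wrist_force: [1.5, 0.3, -0.5]
gripper_width: 0.0379
gripper_force: 0.0
```

Request:
step_arm([
  [[38,0,0,-0.3,0,0,0],[38,0,0,-0.6,0,0,0],[38,0,0,-0.6,0,0,0],[85,0,0,0,0,0,0]],
])

```text
clock: 8.68
eef_pos: [0.5214, 0.0205, 0.1473]
eef_rot: [2.493, 1.901, 0.011]
wrist_force: [-0.4, -0.2, -0.3]
gripper_width: 0.0547
gripper_force: 0.0
```

```bash
python3 plan.py .453 .0365 .13 74.9 85 58 ; python3 - <<'E'
from plant import r,vision; from h import *; import cv2
d=vision.read_camera("wrist"); d["fish"]=True; np.savez("w4.npz",**d)
s=vision.read_camera("scene")["color"][150:225,185:275]
cv2.imwrite("pics/w4.png",np.hstack([cv2.resize(d["color"][140:290,155:325],(510,450),interpolation=cv2.INTER_CUBIC),cv2.resize(s,(290,242),interpolation=cv2.INTER_CUBIC,dst=None) if 0 else cv2.copyMakeBorder(cv2.resize(s,(290,242),interpolation=cv2.INTER_CUBIC),0,208,0,0,cv2.BORDER_CONSTANT)]))
E
```

```text
t 8.68 p [0.5214 0.0205 0.1473] yaw -15.4 w 54.7 q [-0.04  0.23  1.96  0.    0.94  0.22] F [-0.4 -0.2 -0.3] gf 0.0
target yaw -105.1 rows 9
[85.0, -0.005, -0.13, 0.031, 0.001, -0.001, 0.174]
[85.0, -0.027, -0.127, 0.031, 0.001, -0.001, 0.174]
[85.0, -0.049, -0.121, 0.031, 0.001, -0.001, 0.174]
[85.0, -0.069, -0.11, 0.031, 0.001, -0.001, 0.174]
[85.0, -0.087, -0.097, 0.031, 0.001, -0.001, 0.174]
[85.0, -0.103, -0.08, 0.031, 0.001, -0.001, 0.174]
[85.0, -0.115, -0.061, 0.032, 0.001, -0.001, 0.174]
[85.0, -0.124, -0.04, 0.032, 0.001, -0.001, 0.174]
[85.0, -0.129, -0.018, 0.032, 0.001, -0.001, 0.174]
```

View pics/w4.png

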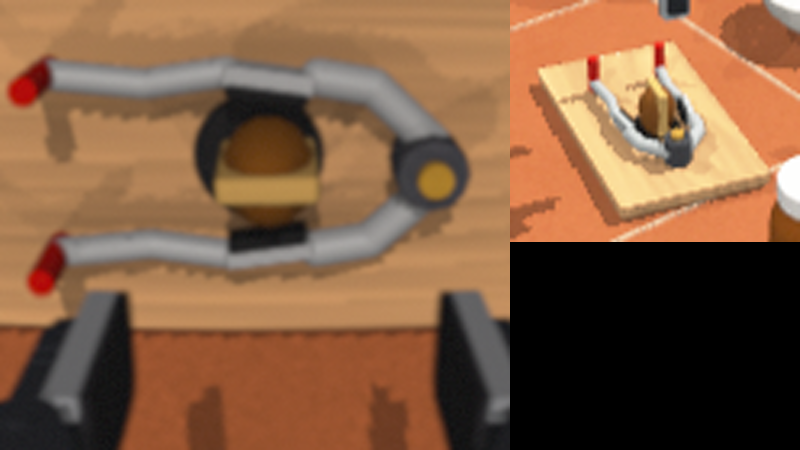

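The nut stands upright on the mat, square between the jaws with clearance on both sides. Post tops are at (23,93) and (41,281) in the crop.

```bash
python3 - <<'E'
from h import *
w=load("w4.npz");w["fish"]=True;w2=load("w2.npz");w2["fish"]=True;t=load("top0.npz");s=load("scene0.npz")
c=lambda x,y:(155+x/3-.33,140+y/3-.33);e=lambda x,y:(x/1.5625-.2,y/1.5625-.2)
A=[(w,c(23,93)),(w2,e(262,271)),(t,(215+115/5-.4,190+305/5-.4)),(s,(190+207/5-.4,155+41/5-.4))]
B=[(w,c(41,281)),(w2,e(270,376)),(t,(215+217/5-.4,190+334/5-.4)),(s,(190+104/5-.4,155+63/5-.4))]
for X in (A,B): print(tri(X),[np.round(tri([o],.047)[0][:2],4) for o in X])
print("nut",tri([(w,c(267,190))],.052)[0])
E
```

```text
(array([0.46221939, 0.06334744, 0.04823834]), np.float64(0.4384580354439043)) [array([0.4612, 0.0631]), array([0.4623, 0.0633]), array([0.4618, 0.0615]), array([0.4602, 0.0655])]
(array([0.4469336 , 0.00968631, 0.0469365 ]), np.float64(0.3875157173750339)) [array([0.4466, 0.01  ]), array([0.4473, 0.0097]), array([0.4466, 0.0075]), array([0.4461, 0.0108])]
nut [0.51709501 0.02133327 0.052     ]
```

Request:
step_arm([
  [[85,-0.005,-0.13,0,0,0,0.174],[85,-0.027,-0.127,0,0,0,0.174],[85,-0.049,-0.121,0,0,0,0.174],[85,-0.069,-0.11,0,0,0,0.174],[85,-0.087,-0.097,0,0,0,0.174]],
])

```text
clock: 9.4
eef_pos: [0.4782, 0.0296, 0.1411]
eef_rot: [-3.069, -0.665, 0.005]
wrist_force: [0.3, -0.2, 0.3]
gripper_width: 0.0851
gripper_force: 0.0
```

Request:
step_arm([
  [[85,-0.103,-0.08,0,0,0,0.174],[85,-0.115,-0.061,0,0,0,0.174],[85,-0.124,-0.04,0,0,0,0.174],[85,-0.129,-0.018,0,0,0,0.174],[85,0,0,0,0,0,0]],
])

```text
clock: 10.02
eef_pos: [0.4477, 0.0367, 0.1413]
eef_rot: [3.114, -0.409, -0.005]
wrist_force: [-0.1, 0.6, 0.9]
gripper_width: 0.085
gripper_force: 0.0
```

```bash
python3 plan.py .453 .0365 .04 74.9 85 40; python3 plan.py .453 .0365 .04 74.9 85 40|head -1
```

```text
t 10.03 p [0.4477 0.0367 0.1413] yaw -105.0 w 85.0 q [-0.02  0.12  2.12  0.    0.91  1.82] F [-0.1  0.6  0.9] gf 0.0
target yaw -105.1 rows 3
[85.0, 0.031, -0.007, 0.563, 0.0, 0.001, 0.001]
[85.0, 0.03, -0.007, 0.563, 0.0, 0.001, 0.001]
[85.0, 0.029, -0.007, 0.563, 0.0, 0.001, 0.001]
t 10.03 p [0.4477 0.0367 0.1413] yaw -105.0 w 85.0 q [-0.02  0.12  2.12  0.    0.91  1.82] F [-0.1  0.6  0.9] gf 0.0
```

Request:
step_arm([
  [[85,0.112,-0.025,0.3,0,0,0],[85,0,0,0.4,0,0,0],[85,0,0,0.4,0,0,0],[85,0,0,0.3,0,0,0],[85,0,0,0,0,0,0]],
])

```text
clock: 10.65
eef_pos: [0.4545, 0.0363, 0.0568]
eef_rot: [3.114, -0.409, -0.008]
wrist_force: [-1.2, -0.0, -0.5]
gripper_width: 0.085
gripper_force: 0.0
```

```bash
python3 plan.py .4544 .0365 .04 74.9 85 40; python3 - <<'E'
from plant import r,vision; from h import *; import cv2
d=vision.read_camera("wrist"); d["fish"]=True; np.savez("w5.npz",**d)
c=d["color"].astype(int); m=((c[...,2]>110)&(c[...,1]<40)&(c[...,0]<40)).astype(np.uint8)
n,l,st,ce=cv2.connectedComponentsWithStats(m)
for i in range(1,n):
    if st[i,4]>15: print(st[i],ce[i])
print(proj(d,np.array((.4622,.0633,.047))),proj(d,np.array((.4469,.0097,.047))))
cv2.imwrite("pics/w5.png",cv2.resize(d["color"],(800,600),interpolation=cv2.INTER_CUBIC))
E
```

```text
t 10.65 p [0.4545 0.0363 0.0568] yaw -105.0 w 85.0 q [-0.02  0.29  2.14 -0.    0.72  1.82] F [-1.2 -0.  -0.5] gf 0.0
target yaw -105.1 rows 1
[85.0, -0.001, -0.004, 0.279, 0.001, 0.005, 0.003]
[191 250  14  12 132] [197.10606061 255.45454545]
[297 251  14  12 115] [303.57391304 256.68695652]
[197.45239987 253.75541587] [304.01204304 255.15307688]
```

Request:
step_arm([
  [[85,0,0,0.14,0,0,0],[85,0,0,0.14,0,0,0],[85,0,0,0,0,0,0],[75,0,0,0,0,0,0],[70,0,0,0,0,0,0]],
])

```text
clock: 11.32
eef_pos: [0.4566, 0.0363, 0.0421]
eef_rot: [-3.114, 0.412, -0.001]
wrist_force: [0.0, -0.5, 0.2]
gripper_width: 0.0701
gripper_force: 0.0
```

Request:
step_arm([
  [[68,0,0,0,0,0,0],[66,0,0,0,0,0,0],[65,0,0,0,0,0,0],[65,0,0,0,0,0,0]],
])

```text
clock: 11.82
eef_pos: [0.4564, 0.0362, 0.0418]
eef_rot: [3.114, -0.412, 0.0]
wrist_force: [-0.8, -1.1, 0.6]
gripper_width: 0.0652
gripper_force: 0.5
```

Request:
step_arm([
  [[63,0,0,0,0,0,0],[61,0,0,0,0,0,0],[59,0,0,0,0,0,0],[57,0,0,0,0,0,0],[55,0,0,0,0,0,0]],
])

```text
clock: 12.45
eef_pos: [0.4562, 0.0364, 0.0418]
eef_rot: [-3.114, 0.412, 0.0]
wrist_force: [-0.8, -0.7, 2.5]
gripper_width: 0.0548
gripper_force: 1.2
```

Request:
step_arm([
  [[54,0,0,0,0,0,0],[53,0,0,0,0,0,0],[52,0,0,0,0,0,0],[51,0,0,0,0,0,0],[50,0,0,0,0,0,0]],
])

```text
clock: 13.08
eef_pos: [0.4563, 0.0363, 0.0418]
eef_rot: [-3.114, 0.412, 0.0]
wrist_force: [-0.4, 0.6, 1.5]
gripper_width: 0.0501
gripper_force: 1.4
```

Request:
step_arm([
  [[49,0,0,0,0,0,0],[48,0,0,0,0,0,0],[47,0,0,0,0,0,0],[46,0,0,0,0,0,0],[46,0,0,0,0,0,0]],
])

```text
clock: 13.7
eef_pos: [0.4563, 0.0363, 0.0417]
eef_rot: [3.114, -0.412, -0.0]
wrist_force: [-0.9, 1.8, 2.6]
gripper_width: 0.0462
gripper_force: 1.5
```

Request:
step_arm([
  [[45,0,0,0,0,0,0],[44,0,0,0,0,0,0],[43,0,0,0,0,0,0],[42,0,0,0,0,0,0]],
])

```text
clock: 14.2
eef_pos: [0.4563, 0.0363, 0.0418]
eef_rot: [3.114, -0.412, -0.0]
wrist_force: [-1.3, 1.1, 1.7]
gripper_width: 0.042
gripper_force: 1.7
```

Request:
step_arm([
  [[41,0,0,0,0,0,0],[40,0,0,0,0,0,0],[39,0,0,0,0,0,0]],
])

```text
clock: 14.58
eef_pos: [0.4563, 0.0363, 0.0418]
eef_rot: [3.114, -0.412, -0.0]
wrist_force: [-2.1, 0.0, 3.0]
gripper_width: 0.039
gripper_force: 2.3
```

```bash
python3 - <<'E'
from plant import r,vision; from h import *; import cv2
d=vision.read_camera("wrist"); crop(d,150,130,200,150,4,"pics/w6.png")
E
```

```text
(no output)
```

View pics/w6.png

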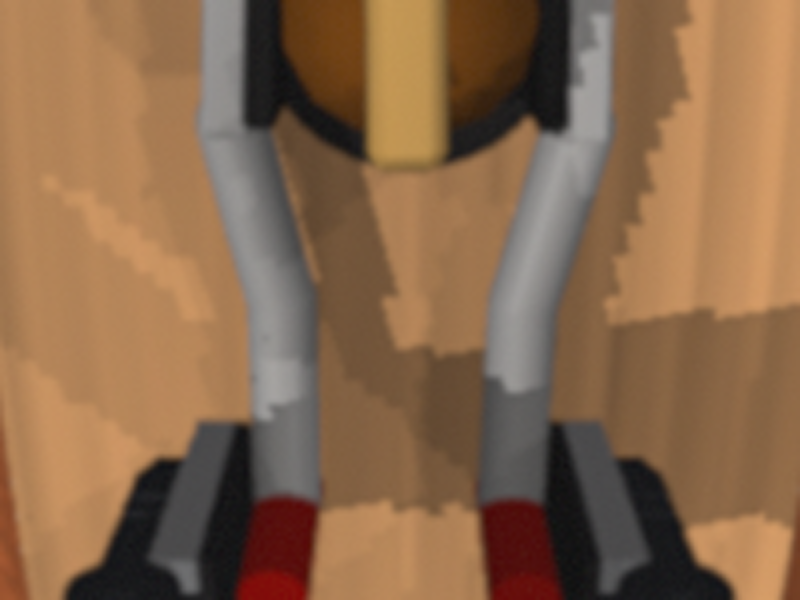

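The nut stands upright and both rubber jaws just touch the shell halves (at x≈280 and 535 of the crop). The ridge is straight, and the posts sit in the pads. I'll squeeze on in small steps.

Request:
step_arm([
  [[38,0,0,0,0,0,0],[37,0,0,0,0,0,0]],
])

```text
clock: 14.88
eef_pos: [0.4562, 0.0363, 0.0419]
eef_rot: [3.114, -0.412, -0.001]
wrist_force: [-2.2, -0.2, 4.4]
gripper_width: 0.0371
gripper_force: 3.8
```

Request:
step_arm([
  [[36,0,0,0,0,0,0],[35,0,0,0,0,0,0]],
])

```text
clock: 15.12
eef_pos: [0.4561, 0.0363, 0.042]
eef_rot: [3.114, -0.412, -0.001]
wrist_force: [-3.3, -0.1, 6.1]
gripper_width: 0.0349
gripper_force: 5.3
```

Request:
step_arm([
  [[34,0,0,0,0,0,0],[33,0,0,0,0,0,0]],
])

```text
clock: 15.38
eef_pos: [0.456, 0.0364, 0.0421]
eef_rot: [3.114, -0.412, -0.002]
wrist_force: [-3.3, -0.7, 8.4]
gripper_width: 0.0327
gripper_force: 6.9
```

Force is at 6.9 N. From here I'll go one row at a time.

Request:
step_arm([
  [[32,0,0,0,0,0,0],[31.5,0,0,0,0,0,0]],
])

```text
clock: 15.62
eef_pos: [0.4559, 0.0364, 0.0423]
eef_rot: [3.114, -0.412, -0.002]
wrist_force: [-3.9, 1.1, 9.4]
gripper_width: 0.0318
gripper_force: 8.2
```

Request:
step_arm([
  [[31,0,0,0,0,0,0],[31,0,0,0,0,0,0]],
])

```text
clock: 15.88
eef_pos: [0.4559, 0.0364, 0.0423]
eef_rot: [3.114, -0.412, -0.002]
wrist_force: [-3.3, 0.7, 9.0]
gripper_width: 0.0312
gripper_force: 8.6
```

Request:
step_arm([
  [[30.2,0,0,0,0,0,0],[30.2,0,0,0,0,0,0]],
])

```text
clock: 16.12
eef_pos: [0.4559, 0.0365, 0.0424]
eef_rot: [3.114, -0.412, -0.002]
wrist_force: [-4.2, 0.4, 10.0]
gripper_width: 0.0304
gripper_force: 9.3
```

Request:
step_arm([
  [[29.4,0,0,0,0,0,0],[29.4,0,0,0,0,0,0]],
])

```text
clock: 16.38
eef_pos: [0.4558, 0.0365, 0.0424]
eef_rot: [3.114, -0.412, -0.003]
wrist_force: [-4.9, 0.7, 11.5]
gripper_width: 0.0296
gripper_force: 10.0
```

Request:
step_arm([
  [[28.6,0,0,0,0,0,0],[28.6,0,0,0,0,0,0]],
])

```text
clock: 16.62
eef_pos: [0.4558, 0.0366, 0.0425]
eef_rot: [-3.114, 0.412, 0.003]
wrist_force: [-5.1, 1.2, 11.7]
gripper_width: 0.0289
gripper_force: 10.5
```

Request:
step_arm([
  [[27.8,0,0,0,0,0,0],[27.8,0,0,0,0,0,0]],
])

```text
clock: 16.88
eef_pos: [0.4558, 0.0367, 0.0425]
eef_rot: [-3.114, 0.413, 0.003]
wrist_force: [-5.3, 2.3, 11.6]
gripper_width: 0.0283
gripper_force: 10.7
```

Request:
step_arm([
  [[27.0,0,0,0,0,0,0],[27.0,0,0,0,0,0,0]],
])

```text
clock: 17.12
eef_pos: [0.456, 0.0367, 0.0423]
eef_rot: [-3.114, 0.412, 0.001]
wrist_force: [-2.2, 0.4, 4.2]
gripper_width: 0.0272
gripper_force: 3.5
```

The force fell from 10.7 to 3.5 N, so the shell has given. Now I'll let the handles go gently and back off.

Request:
step_arm([
  [[31,0,0,0,0,0,0],[36,0,0,0,0,0,0],[42,0,0,0,0,0,0],[48,0,0,0,0,0,0],[54,0,0,0,0,0,0]],
])

```text
clock: 17.75
eef_pos: [0.4566, 0.0363, 0.0417]
eef_rot: [-3.114, 0.412, -0.001]
wrist_force: [0.4, 0.0, -0.8]
gripper_width: 0.0541
gripper_force: 1.1
```

Request:
step_arm([
  [[60,0,0,0,0,0,0],[66,0,0,0,0,0,0],[74,0,0,0,0,0,0],[85,0,0,0,0,0,0],[85,0,0,0,0,0,0]],
])

```text
clock: 18.38
eef_pos: [0.4562, 0.0364, 0.0418]
eef_rot: [-3.114, 0.412, 0.0]
wrist_force: [-0.3, -0.6, -0.7]
gripper_width: 0.085
gripper_force: 0.0
```

Request:
step_arm([
  [[85,0,0,-0.3,0,0,0],[85,0,0,-0.6,0,0,0],[85,0,0,-0.6,0,0,0],[85,0,0,0,0,0,0]],
])

```text
clock: 18.88
eef_pos: [0.4591, 0.0364, 0.1348]
eef_rot: [-3.114, 0.412, -0.011]
wrist_force: [0.6, 0.1, -0.0]
gripper_width: 0.0849
gripper_force: 0.0
```

```bash
python3 plan.py .517 .0205 .13 -15.1 38 ; python3 - <<'E'
from plant import r,vision; from h import *; import cv2
d=vision.read_camera("wrist"); d["fish"]=True; np.savez("w7.npz",**d)
u=proj(d,np.array((.517,.0205,.052))); print("pred nut top",u)
hsv=cv2.cvtColor(d["color"],cv2.COLOR_BGR2HSV); x0,y0=int(u[0])-45,int(u[1])-45
for nm,p in [("u",u)]:
    sub=hsv[max(0,y0):y0+90,x0:x0+90]
    # column/row profile of pixels at prediction
    for v in range(int(u[1])-24,int(u[1])+25,4): print(v,[tuple(int(a) for a in d["color"][v,int(u[0])+k]) for k in range(-20,21,8)])
E
```

```text
t 18.88 p [0.4591 0.0364 0.1348] yaw -105.1 w 84.9 q [-0.02  0.14  2.1   0.    0.89  1.82] F [ 0.6  0.1 -0. ] gf 0.0
target yaw -15.1 rows 9
[38.0, 0.111, 0.0, 0.01, 0.0, -0.001, -0.174]
[38.0, 0.109, 0.02, 0.01, 0.0, -0.001, -0.174]
[38.0, 0.104, 0.038, 0.009, 0.0, -0.001, -0.174]
[38.0, 0.096, 0.056, 0.009, 0.0, -0.001, -0.174]
[38.0, 0.085, 0.072, 0.009, 0.0, -0.001, -0.174]
[38.0, 0.071, 0.085, 0.009, 0.0, -0.001, -0.174]
[38.0, 0.055, 0.096, 0.009, 0.0, -0.001, -0.174]
[38.0, 0.038, 0.105, 0.009, 0.0, -0.001, -0.174]
[38.0, 0.019, 0.11, 0.009, 0.0, -0.001, -0.174]
pred nut top [251.28148801 125.25355912]
101 [(54, 78, 107), (78, 116, 157), (77, 113, 154), (78, 116, 157), (85, 127, 175), (75, 111, 152)]
105 [(55, 80, 107), (61, 89, 122), (29, 29, 28), (30, 33, 35), (39, 49, 64), (74, 110, 150)]
109 [(54, 79, 107), (22, 19, 21), (18, 39, 65), (71, 128, 166), (23, 26, 31), (45, 64, 86)]
113 [(48, 70, 93), (20, 47, 78), (19, 47, 78), (80, 143, 184), (16, 39, 66), (19, 21, 23)]
117 [(25, 32, 39), (18, 52, 91), (18, 55, 94), (80, 142, 183), (20, 44, 72), (19, 18, 23)]
121 [(23, 21, 25), (19, 57, 97), (23, 60, 102), (79, 142, 184), (21, 49, 83), (18, 23, 34)]
125 [(20, 22, 24), (20, 59, 101), (22, 60, 104), (79, 142, 183), (17, 51, 87), (18, 32, 50)]
129 [(21, 21, 22), (21, 59, 99), (22, 60, 102), (78, 138, 180), (13, 49, 84), (21, 25, 34)]
133 [(22, 25, 33), (21, 54, 91), (19, 54, 93), (74, 134, 173), (16, 44, 76), (23, 24, 25)]
137 [(45, 64, 86), (18, 47, 79), (15, 48, 82), (78, 139, 180), (16, 39, 65), (25, 25, 24)]
141 [(56, 82, 111), (30, 31, 30), (22, 41, 67), (76, 138, 178), (29, 29, 34), (58, 85, 115)]
145 [(57, 84, 113), (56, 78, 105), (28, 29, 30), (65, 119, 153), (37, 41, 48), (76, 114, 155)]
149 [(60, 89, 119), (83, 121, 165), (66, 98, 133), (60, 86, 117), (89, 131, 177), (75, 110, 149)]
```

```bash
cat > ridge.py <<'E'
from h import *; import cv2
def ridge(d,u,z):
    c=d["color"].astype(float); m=((c[...,2]>110)&(c[...,1]/(c[...,2]+1)>.745)&(c[...,0]/(c[...,2]+1)<.47)).astype(np.uint8)
    n,l,st,ce=cv2.connectedComponentsWithStats(m); i=min(range(1,n),key=lambda i:np.hypot(*(ce[i]-u))+(1e3 if st[i,4]<40 else 0))
    ys,xs=np.nonzero(l==i); rc=cv2.minAreaRect(np.c_[xs,ys].astype(np.float32)); bx=cv2.boxPoints(rc)
    W=[tri([(d,b)],z)[0] for b in bx]; L=max([(W[k+1]-W[k]) for k in (0,1)],key=np.linalg.norm)
    return st[i],rc,np.round(np.mean(W,0),4),np.degrees(np.arctan2(L[1],L[0])).round(1),np.linalg.norm(L).round(4)
if __name__=="__main__":
    d=load("w7.npz"); d["fish"]=True; print(ridge(d,(251,125),.052))
E
python3 ridge.py
```

```text
(array([249, 108,  12,  39, 418], dtype=int32), ((254.5, 127.0), (38.0, 11.0), 90.0), array([0.5152, 0.0187, 0.052 ]), np.float64(165.3), np.float64(0.0268))
```

Request:
step_arm([
  [[85,0.111,0,0,0,0,-0.174],[75,0.109,0.02,0,0,0,-0.174],[60,0.104,0.038,0,0,0,-0.174],[38,0.096,0.056,0,0,0,-0.174],[38,0.085,0.072,0,0,0,-0.174]],
])

```text
clock: 19.55
eef_pos: [0.4871, 0.0275, 0.1299]
eef_rot: [-2.994, -0.947, 0.006]
wrist_force: [0.4, -0.5, -0.6]
gripper_width: 0.0382
gripper_force: 0.0
```

Request:
step_arm([
  [[38,0.071,0.085,0,0,0,-0.174],[38,0.055,0.096,0,0,0,-0.174],[38,0.038,0.105,0,0,0,-0.174],[38,0.019,0.11,0,0,0,-0.174],[38,0,0,0,0,0,0]],
])

```text
clock: 20.18
eef_pos: [0.5132, 0.0204, 0.1302]
eef_rot: [-2.499, -1.901, 0.004]
wrist_force: [-0.9, 0.1, -0.3]
gripper_width: 0.0381
gripper_force: 0.0
```

```bash
python3 - <<'E'
from plant import r,vision; from ridge import *
d=vision.read_camera("wrist"); d["fish"]=True; np.savez("w8.npz",**d)
u=proj(d,np.array((.517,.0205,.052))); print(u,ridge(d,u,.052))
E
python3 plan.py .5165 .0205 .053 -15.1 38
```

```text
[255.57261254 208.82722802] (array([235, 203,  39,  14, 398], dtype=int32), ((254.0, 209.5), (13.0, 38.0), 90.0), array([0.5157, 0.0202, 0.052 ]), np.float64(-15.4), np.float64(0.0276))
t 20.23 p [0.513  0.0204 0.1303] yaw -15.5 w 38.4 q [-0.05  0.25  1.98  0.    0.91  0.23] F [ 0.2 -1.1 -0.1] gf 0.0
target yaw -15.1 rows 2
[38.0, 0.009, 0.03, 0.644, -0.001, 0.0, -0.004]
[38.0, 0.008, 0.029, 0.644, -0.001, 0.0, -0.004]
```

Request:
step_arm([
  [[38,0.008,0.042,0.3,0,0,0],[38,0,0,0.4,0,0,0],[38,0,0,0.4,0,0,0],[38,0,0,0.17,0,0,0],[38,0,0,0,0,0,0]],
])

```text
clock: 20.85
eef_pos: [0.5155, 0.0203, 0.0542]
eef_rot: [-2.497, -1.903, 0.003]
wrist_force: [-0.2, 0.4, -0.2]
gripper_width: 0.0379
gripper_force: 0.0
```

Request:
step_arm([
  [[32,0,0,0,0,0,0],[29,0,0,0,0,0,0],[27.8,0,0,0,0,0,0],[27.3,0,0,0,0,0,0],[27.3,0,0,0,0,0,0]],
])

```text
clock: 21.48
eef_pos: [0.5175, 0.0202, 0.0565]
eef_rot: [2.498, 1.904, 0.002]
wrist_force: [-1.5, -0.4, 6.6]
gripper_width: 0.0274
gripper_force: 12.7
```

Request:
step_arm([
  [[27.15,0,0,0,0,0,0],[27.15,0,0,-0.2,0,0,0],[27.15,0,0,-0.4,0,0,0],[27.15,0,0,-0.5,0,0,0],[27.15,0,0,-0.2,0,0,0]],
])

```text
clock: 22.1
eef_pos: [0.5179, 0.0201, 0.1356]
eef_rot: [2.497, 1.903, 0.004]
wrist_force: [0.2, -0.9, -0.1]
gripper_width: 0.0274
gripper_force: 15.0
```

```bash
python3 - <<'E'
from plant import r,vision; from ridge import *
d=vision.read_camera("wrist"); d["fish"]=True
p=np.array(r.observe()["eef_pos"]); u=proj(d,p); print(u,ridge(d,u,p[2]))
E
python3 plan.py .457 .2426 .14 -15 27.15 58
```

```text
[251.73179521 268.84313765] (array([223, 251,  53,  22, 778], dtype=int32), ((249.0, 261.5), (51.99999237060547, 20.999996185302734), 0.0), array([0.5182, 0.0244, 0.1364]), np.float64(-15.4), np.float64(0.0247))
t 22.15 p [0.5184 0.0202 0.1364] yaw -15.3 w 27.3 q [-0.05  0.25  1.97 -0.    0.92  0.22] F [-0.2  0.7  0.3] gf 15.0
target yaw -15.0 rows 4
[27.15, 0.826, -0.492, -0.016, 0.001, -0.0, -0.002]
[27.15, 0.827, -0.491, -0.016, 0.001, -0.0, -0.002]
[27.15, 0.828, -0.489, -0.016, 0.001, -0.0, -0.002]
[27.15, 0.828, -0.488, -0.015, 0.001, -0.0, -0.002]
```

Request:
step_arm([
  [[27.15,0.66,-0.392,-0.01,0,0,0],[27.15,0.66,-0.392,0,0,0,0],[27.15,0.66,-0.392,0,0,0,0],[27.15,0.66,-0.392,0,0,0,0],[27.15,0.66,-0.392,0,0,0,0]],
])

```text
clock: 22.78
eef_pos: [0.4545, 0.2433, 0.1332]
eef_rot: [-2.498, -1.904, 0.002]
wrist_force: [0.2, 0.4, -0.7]
gripper_width: 0.0275
gripper_force: 15.0
```

```bash
python3 - <<'E'
from plant import r,vision; from h import *; import cv2
d=vision.read_camera("wrist"); d["fish"]=True; np.savez("w9.npz",**d)
p=np.array(r.observe()["eef_pos"]); print(p)
g=d["color"].astype(int); m=((g.min(2)>105)&(g.max(2)-g.min(2)<40)).astype(np.uint8)
n,l,st,ce=cv2.connectedComponentsWithStats(m); i=1+np.argmax(st[1:,4]); print(st[i])
cnt=cv2.findContours((l==i).astype(np.uint8),0,2)[0][0][:,0].astype(float); h=cv2.convexHull(cnt.astype(np.float32))[:,0]
W=np.array([tri([(d,q)],.045,g=(.45,.24))[0][:2] for q in h if 3<q[0]<508 and q[1]>3 and q[1]<260])
f=least_squares(lambda x:np.hypot(W[:,0]-x[0],W[:,1]-x[1])-.06,[.457,.2426],loss="soft_l1",f_scale=.002); print("bowl",f.x,len(W),np.abs(f.fun).mean())
E
python3 plan.py .457 .2426 .14 -15 27.15 58|head -1
```

```text
[0.45322706 0.2479052  0.13344361]
[  175   121   155   129 13856]
bowl [0.4565776  0.24591907] 43 0.00040975741158170016
t 22.82 p [0.4532 0.2479 0.1334] yaw -15.3 w 27.6 q [0.41 0.25 1.98 0.01 0.92 0.68] F [-1.1  2.5 -0.3] gf 15.1
```

Request:
step_arm([
  [[27.15,-0.02,0.057,0.3,0,0,0],[27.15,0,0,0.4,0,0,0],[27.15,0,0,0.4,0,0,0],[27.15,0,0,0.15,0,0,0],[27.15,0,0,0,0,0,0]],
])

```text
clock: 23.45
eef_pos: [0.4579, 0.2389, 0.0578]
eef_rot: [-2.499, -1.903, 0.005]
wrist_force: [-0.3, -0.2, -0.3]
gripper_width: 0.0277
gripper_force: 15.1
```

Request:
step_arm([
  [[27.15,0,0,0.05,0,0,0],[27.15,0,0,0.03,0,0,0],[27.15,0,0,0,0,0,0]],
])

```text
clock: 23.82
eef_pos: [0.459, 0.2404, 0.0548]
eef_rot: [2.498, 1.905, 0.001]
wrist_force: [0.4, -0.5, 0.5]
gripper_width: 0.0275
gripper_force: 15.1
```

Request:
step_arm([
  [[27.15,0.05,0,0.03,0,0,0],[27.15,0,0,0.03,0,0,0],[27.15,0,0,0,0,0,0]],
])

```text
clock: 24.2
eef_pos: [0.4593, 0.2431, 0.0506]
eef_rot: [-2.498, -1.905, 0.001]
wrist_force: [-0.4, -0.8, -0.7]
gripper_width: 0.0272
gripper_force: 15.1
```

Request:
step_arm([
  [[27.15,0,0,0.025,0,0,0],[27.15,0,0,0,0,0,0]],
])

```text
clock: 24.45
eef_pos: [0.4593, 0.243, 0.0491]
eef_rot: [-2.498, -1.905, 0.001]
wrist_force: [-0.3, -0.2, -0.6]
gripper_width: 0.0274
gripper_force: 15.1
```

Request:
step_arm([
  [[27.15,0,0,0.025,0,0,0],[27.15,0,0,0,0,0,0]],
])

```text
clock: 24.7
eef_pos: [0.4595, 0.2431, 0.0477]
eef_rot: [-2.498, -1.905, 0.0]
wrist_force: [-0.5, -0.1, 0.6]
gripper_width: 0.0273
gripper_force: 15.1
```

Request:
step_arm([
  [[27.15,0,0,0.02,0,0,0],[27.15,0,0,0,0,0,0]],
])

```text
clock: 24.95
eef_pos: [0.4596, 0.2432, 0.0475]
eef_rot: [-2.498, -1.905, 0.001]
wrist_force: [-1.7, -1.2, 7.4]
gripper_width: 0.0273
gripper_force: 15.7
```

Contact with the bowl floor. I'll release and rise.

Request:
step_arm([
  [[27.15,0,0,-0.015,0,0,0],[29,0,0,0,0,0,0],[32,0,0,0,0,0,0],[38,0,0,0,0,0,0],[38,0,0,0,0,0,0]],
])

```text
clock: 25.58
eef_pos: [0.4595, 0.2431, 0.0474]
eef_rot: [-2.498, -1.905, 0.0]
wrist_force: [0.2, 0.1, 0.1]
gripper_width: 0.038
gripper_force: 0.0
```

Request:
step_arm([
  [[38,0,0,-0.3,0,0,0],[38,0,0,-0.6,0,0,0],[38,0,0,-0.8,0,0,0],[38,0,0,-0.4,0,0,0],[38,0,0,0,0,0,0]],
])

```text
clock: 26.2
eef_pos: [0.4617, 0.2441, 0.1771]
eef_rot: [2.497, 1.904, 0.011]
wrist_force: [0.5, 0.2, -0.5]
gripper_width: 0.0378
gripper_force: 0.0
```

```bash
python3 - <<'E'
from plant import r,vision; from ridge import *
d=vision.read_camera("wrist"); d["fish"]=True
u=proj(d,np.array((.459,.243,.045))); print(u,ridge(d,u,.045)); o=r.observe(); print(o["eef_pos"],o["gripper_force"],o["clock"])
t=vision.read_camera("top")["color"];t0=load("top0.npz")["color"]
df=(cv2.absdiff(t,t0).max(2)>60).astype(np.uint8); n,l,st,ce=cv2.connectedComponentsWithStats(df)
print([s.tolist() for s in st[1:] if s[4]>25])
E
```

```text
[246.74568127 190.96675926] (array([233, 186,  27,  11, 217], dtype=int32), ((246.05670166015625, 191.41770935058594), (9.792169570922852, 26.298969268798828), 87.70938873291016), array([0.4583, 0.2427, 0.045 ]), np.float64(-13.0), np.float64(0.0237))
[0.46023812 0.24343752 0.17504033] 0.0 26.25
[[43, 212, 256, 172, 16742], [361, 238, 14, 7, 65], [232, 242, 9, 8, 49], [166, 247, 12, 11, 98], [225, 269, 36, 13, 92], [0, 348, 10, 22, 126]]
```

```bash
python3 -c "
from plant import r; print(r.job_done())"
```

```text
the job is handed in; nothing more can be done
None
```

The walnut was cracked in the nutcracker (post force fell from 10.7 to 3.5 N when the shell gave, then I let the handles go) and now stands in the white bowl; the mug, jar and beaker were not touched, and I handed the job in at about 26 s.

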